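# Reset the photometer's slit dial by its clicks

### The arm

A 6-joint arm with a two-finger parallel gripper is mounted at the origin on the work surface. World frame = base frame: x ahead of the robot, y to its left, z up, the work surface at z = 0. Lengths are in m, angles in rad, forces in N, time in s.
With the tool pointing down it reaches from about 0.3 to 0.875 m from the base axis. Payload 6.4 kg.
Tool frame: the origin (TCP) lies midway between the tips of the shut fingers; the grasp point (between the pads) lies 19 mm behind it (ctrl.tcp_to_grasp is the distance from the TCP to the grasp point, in m); z points along the fingers, y is the direction in which the jaws open and shut (so a half turn about z gives the same grasp; the last joint's range is limited). The gripper opens to 85 mm and grips with 20 to 120 N. Pads are 22 mm wide; open, the fingers measure 114 mm over their backs; the gripper's body (76 mm by 85 mm) begins 54 mm behind the grasp point. The pads swing forward as they close: fully open they stand 13 mm farther back than shut.
Start: joints at [1.07, 0.181, 1.607, -0, 1.354, -0.206], TCP at [0.167, 0.55, 0.231] pointing down, gripper open.
Joint ranges: [-2.99, 2.99], [-0.89, 2.07], [0.3, 2.58], [-1.14, 4.28], [0, 2.63], [-3.12, 3.12]. Speed limits (rad/s): [2.57, 2.57, 3.01, 3.14, 3.14, 3.14].

### API

Orientations are given as a unit quaternion [w, x, y, z].
In Python, from bench import monitor, imaging, order, spotter, ctrl gives the robot as it stands.
- The arm moves only by the shell command python3 -m pendant 'ROWS'. ROWS is JSON, a list that holds one entry, the list of rows, each a list of 5 numbers: the shift along the world's x, y, z in mm, then the turn about the world's z in degrees, then the finger opening in mm, from 0 to 85.4. A call has 1 to 8 rows; each row shifts and turns the commanded pose from where the row before left it; what a row does not reach is not made up. A row lasts 1/8 s, in which the tool goes at most 62.5 mm and 10.7 degrees, less where a joint would pass 70% of its speed; a pose out of reach is approached as far as the arm can. A call with a gripper value outside its range is refused whole. The fingers move at their own pace and stop on an object; the grip force is fixed at half the most. Time passes only in rows, so rows that do not move let the fingers close. It gives the time, the measured TCP pose, the force and the opening at its end, in the units of the state.
- monitor.get_obs(): the state, without advancing time (a new reading comes with each control period).
- imaging.camera(name): name is "scene" or "top"; returns a dict with "img" (400x640x3 uint8, red, green, blue), "vfov" (degrees; the focal length in pixels is half the picture's height over the tangent of half this angle, whatever the lens; pixels are square), "cx", "cy" (the principal point, pixels), "distortion" ([k1, k2, p1, p2, k3] as OpenCV has them; the pictures are not rectified), "origin" and "orientation" of the camera in the world. Camera axes: x right, y down, z forward; pixel columns grow to the right and rows downward; lengths in m; the calibration is good to about 2 mm. A picture is of the moment at which its call begins. There is no depth.
- order.hand_in(): hands the job in, once; it reports no verdict.
Trained networks look in the newest picture that a camera, given by its name, has taken for a name from the list of things; names that differ only in an ending like _2 or _b are one class to them, and where a whole thing is asked for, a point or a joint stands for the part that bears it (a point fixed in the world has none). Each returns a list of dicts, best first, with "confidence" (0 to 1); they miss things now and then, are a little off and sometimes report something else, mostly with a low value. They report only what shows in the picture. A call takes as long as a camera call.
- spotter.recognise(camera, thing): "at" ([x, y, z] in m, in the coordinates of the camera as it stood for that picture, good to about 4 mm: the middle of the surface that is visible of it).
- spotter.tip_of(camera, thing): "at" ([x, y, z] in m, in the coordinates of the camera as it stood for that picture, good to about 4 mm: a listed point, or the origin of a listed thing).
The state is a dict: "time_s": time; "q": joint angles; "dq": joint speeds; "joint_efforts": joint torques, N m; "eef_pos": TCP position; "eef_rot": TCP orientation; "wrist_force": force on the tool from outside, world axes, zero at the start; "torque": the same for the moment, N m; "opening": opening from 0.0 (shut) to 1.0 (fully open).
Only numpy, scipy, OpenCV 4.12 (cv2) and the standard library are available. Lean on these libraries where they do the work, as an engineer would, in place of code of your own. Each camera call takes 0.05 s, during which the arm holds its last target. There are 200 camera calls.

### The job

Reset the slit dial on the bench photometer: turn the knob gently clockwise until it comes up firmly against its end stop, without forcing it, then turn it back (anticlockwise) exactly four clicks. Leave it resting in that click and press the round key on the same deck fully down to store the setting, then let go of everything. Leave the glassware and the tube rack alone.

Things in the scene. Friction and masses are not known exactly. Their poses are not given: they have to be found in the camera images.
- dial_grip (a point): Black knob on the photometer's low front deck: a ribbed round skirt (60 mm across, 10 mm high) under an upright grip bar 46 mm long, 14 mm thick, 38 mm high, to be pinched across its thickness from above. This point: on the turning axis, 14 mm below the bar's top, 24 mm above the skirt's, 118 mm above the bench; x runs along the bar, z up is the turning axis; it turns with the knob.
- dial_axis (a point): Same knob, on its axis at the skirt's underside, 84 mm above the bench. No scale. It clicks into a notch every 20 degrees (about 0.1 N m to pass one) and, let go, settles in the nearest. Clockwise from above, 40 to 100 degrees from the start, is the unseen end stop, at a notch and springy: roughly 3 N m per rad past contact. 0.25 to 0.45 N m there is firm but gentle; over 0.55 N m is forcing.
- photometer: White bench photometer, fixed, 270 mm (x) by 300 mm (y): low front deck 75 mm high on the -x side (carrying the knob and the key) and a raised head along the +x side, 123 mm high (134 mm at the black cover), which begins 20 mm to +x of the centre. Origin at the centre of its underside, z up.
- key_top (a point): Centre of the top face of the round push key, 28 mm across, on the same deck as the knob and about 160 mm from it, in a grey housing. It goes down 6 mm against a spring, needing about 5 N when fully down, and springs back up.
- key (a joint): Travel of the key in m: 0 is up, 0.006 fully down.
- reagent: Loose amber reagent bottle, 54 mm across and 110 mm tall; origin at the centre of its underside. To be left alone.
- beaker: Loose glass beaker, 64 mm across and 85 mm tall; origin at the centre of its underside. To be left alone.
- rack: Loose white tube rack with capped tubes, 70 by 160 mm and 96 mm tall; origin at the centre of its underside. To be left alone.

How it is judged:
On the way, in this order (a step that is already met when the one before it is completed fails the run):
1. the knob is turned clockwise up against its end stop (at least 2 N at the stop's 24 mm radius, about 0.05 N m) (contact force between dial_c0 and stop_c0 above 2 N), for 0.1 s.
2. the knob is turned back to the fourth click from the stop (within 8 degrees) (distance between dial_c0 and bezel_c1 below 0.0034 m), for 0.3 s.
3. the key is pressed fully down (at least 5 mm) (value of joint key above 0.005 m), for 0.05 s.
At the end, for the whole second after the job is handed in: The knob rests, still, in the fourth click from its end stop (within 8 degrees of it), the key has been pressed since and is up again (within 1.5 mm), and nothing is held (distance between dial_c0 and bezel_c1 below 0.0034 m and value of joint key below 0.0015 m and angular speed of dial below 0.3 rad/s); the robot touches nothing.
It fails at once if the knob is forced against its end stop (more than 24 N at the stop's 24 mm radius, 0.58 N m) (contact force between dial_c0 and stop_c0 above 24 N).
It fails at once if the key is pressed while the knob is more than 11 degrees off the fourth click (value of joint key above 0.005 m and distance between dial_c0 and bezel_c1 above 0.0045 m).
It fails at once if a bystander is shoved more than 15 mm (distance of any of reagent, beaker, rack from where it was at the start of the episode above 0.015 m).
It also fails if it takes over 72 s, if anything falls off the work surface, if the arm or the gripper's body presses on something with over 40 N, if the wrist force passes 120 N, or if a joint passes its speed limit or range.

## Working session

There is one attempt and no reset: what is moved stays moved. The work goes in short steps, Python scripts to look and compute and a shell command to move; the robot and the scene stay as the last step left them, time stands still between calls to the robot, and variables do not carry over. Pictures are saved under pics/ and viewed, about 8 in all and at most 12, crops included, and the job is handed in when it is done.

```bash
mkdir -p pics
cat > h.py <<'E'
import numpy as np, cv2
from scipy.spatial.transform import Rotation as R
from bench import monitor, imaging, order, spotter, ctrl
def rot(q): return R.from_quat([q[1],q[2],q[3],q[0]])
def look(n,save=None):
    c=imaging.camera(n)
    if save: cv2.imwrite('pics/'+save,c['img'][:,:,::-1])
    return c
def world(c,p): return rot(c['orientation']).apply(p)+np.array(c['origin'])
def K(c):
    f=200/np.tan(np.radians(c['vfov'])/2); return np.array([[f,0,c['cx']],[0,f,c['cy']],[0,0,1]])
def pix(c,P):
    p=rot(c['orientation']).inv().apply(np.atleast_2d(P)-c['origin'])
    return cv2.projectPoints(p,np.zeros(3),np.zeros(3),K(c),np.array(c['distortion'],float))[0][:,0]
def onplane(c,uv,z):
    u=cv2.undistortPoints(np.array(uv,float).reshape(-1,1,2),K(c),np.array(c['distortion'],float))[:,0]
    d=rot(c['orientation']).apply(np.c_[u,np.ones(len(u))]); o=np.array(c['origin'])
    return o+d*((z-o[2])/d[:,2])[:,None]
def st():
    s=monitor.get_obs(); print(s['time_s'],np.round(s['eef_pos'],4),'yaw',np.round(rot(s['eef_rot']).as_matrix()[:,1],3),'F',np.round(s['wrist_force'],2),'T',np.round(s['torque'],3),'op',s['opening'],'q',np.round(s['q'],3))
E
python3 - <<'E'
from h import *
st()
for n in ('scene','top'):
    c=look(n,n+'0.png'); print(n,np.round(c['origin'],3),c['orientation'])
    for t in ('dial_grip','dial_axis','key_top','photometer','reagent','beaker','rack'):
        r=spotter.tip_of(n,t)
        for d in r[:2]:
            w=world(c,d['at']);print(t,round(d['confidence'],2),np.round(w,3),pix(c,w)[0].round())
E
```

```text
0.0 [0.1668 0.5497 0.2304] yaw [ 0.291  0.957 -0.002] F [-0.11 -0.92 -0.9 ] T [-0.018 -0.019  0.042] op 1.0014119480047519 q [ 1.07   0.182  1.608 -0.     1.354 -0.206]
scene [0.939 0.362 0.985] [-0.12555077  0.40925944  0.86663907 -0.25628195]
dial_grip 0.59 [0.563 0.128 0.113] [341. 249.]
dial_axis 0.93 [0.559 0.125 0.085] [340. 253.]
key_top 0.69 [ 0.556 -0.035  0.096] [285. 209.]
photometer 0.96 [0.624 0.067 0.   ] [301. 275.]
reagent 0.88 [0.509 0.361 0.   ] [437. 315.]
beaker 0.84 [ 0.337  0.314 -0.   ] [457. 249.]
rack 0.59 [ 0.537 -0.366 -0.001] [200. 157.]
top [ 0.291 -0.003  1.334] [-0.04814901  0.71167495 -0.6988191   0.05340696]
dial_grip 0.75 [0.56  0.128 0.119] [264. 161.]
dial_axis 0.62 [0.562 0.122 0.085] [268. 163.]
key_top 0.58 [ 0.557 -0.036  0.096] [332. 166.]
photometer 0.74 [0.629 0.061 0.   ] [295. 146.]
reagent 0.87 [ 0.513  0.36  -0.002] [180. 187.]
beaker 0.95 [ 0.337  0.31  -0.002] [195. 255.]
rack 0.89 [ 0.536 -0.373  0.003] [460. 183.]
rack 0.63 [0.562 0.126 0.118] [265. 160.]
```

View pics/top0.png

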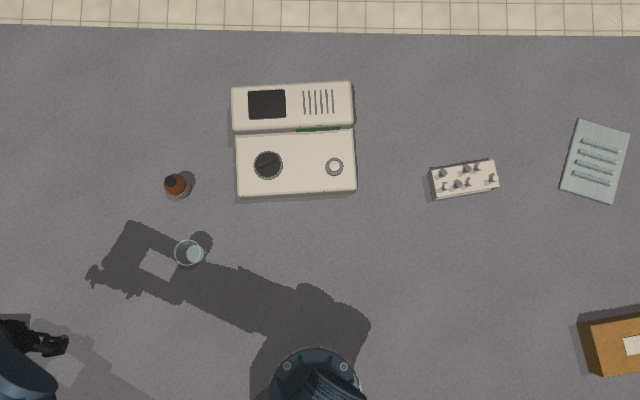

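View pics/scene0.png

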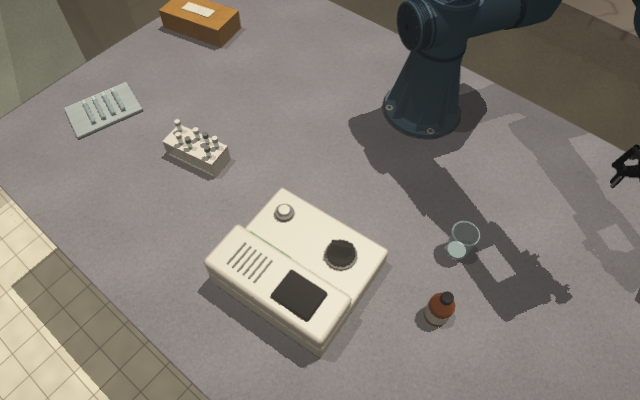

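Both views agree: the knob is at top (267,164) and scene (340,253), and the key at top (334,167) and scene (285,211). The bottle, beaker and rack stand clear of both. Next I need the bar's direction, so I'll enlarge the knob.

Run:
```python
from h import *
a=cv2.imread('pics/top0.png')[140:190,240:290]; b=cv2.imread('pics/scene0.png')[228:278,315:365]
o=np.hstack([cv2.resize(x,(400,400),interpolation=cv2.INTER_CUBIC) for x in (a,b)])
o=np.clip((o/255.)**0.45*255,0,255).astype('uint8')
cv2.imwrite('pics/z1.png',o)
```

```text
(no output)
```

View pics/z1.png

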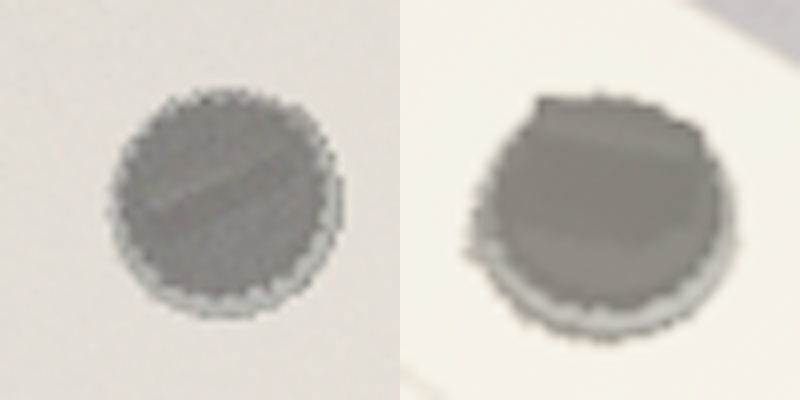

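Top crop: a dark stripe runs from about (258,167) to (279,159). Scene crop: the bar's top face runs from about (332.5,243) to (352.5,246). I'll convert both to directions.

Run:
```python
from h import *
for n,uv in(('top',[(240+145/8,140+212/8),(240+310/8,140+152/8)]),('scene',[(332.5,243),(352.5,246)])):
    c=look(n)
    for z in(.108,.132):
        P=onplane(c,uv,z);d=P[1]-P[0];print(n,z,P.round(3).tolist(),np.linalg.norm(d),np.degrees(np.arctan2(d[1],d[0]))%180, P.mean(0))
    r=spotter.tip_of(n,'dial_grip')+spotter.tip_of(n,'dial_axis')+spotter.tip_of(n,'key_top')
    print([(round(d['confidence'],2),world(c,d['at']).round(3).tolist()) for d in r])
    # skirt ring fit
    g=cv2.cvtColor(c['img'],cv2.COLOR_RGB2GRAY)
    p=pix(c,[[.56,.126,.094]])[0].astype(int)
    m=(g<80).astype('uint8'); k,l,s,ce=cv2.connectedComponentsWithStats(m); i=l[p[1],p[0]]
    print('dark blob',s[i],onplane(c,[ce[i]],.094).round(4))
```

```text
top 0.108 [[0.549, 0.144, 0.108], [0.568, 0.095, 0.108]] 0.053044054731668025 111.63070721272143 [0.55845192 0.11925268 0.108     ]
top 0.132 [[0.544, 0.141, 0.132], [0.563, 0.093, 0.132]] 0.0520052505738702 111.6307072127215 [0.55321542 0.11684896 0.132     ]
[(0.65, [0.557, 0.124, 0.118]), (0.74, [0.561, 0.124, 0.084]), (0.58, [0.34, 0.308, 0.001]), (0.53, [0.558, -0.037, 0.096])]
dark blob [255 152  26  25 498] [[0.5578 0.1231 0.094 ]]
scene 0.108 [[0.56, 0.104, 0.108], [0.539, 0.141, 0.108]] 0.04293888778671907 119.89195122147808 [0.54941044 0.12220822 0.108     ]
scene 0.132 [[0.57, 0.111, 0.132], [0.55, 0.147, 0.132]] 0.041763840189111 119.89195122147802 [0.56006246 0.12876948 0.132     ]
[(0.91, [0.562, 0.125, 0.114]), (0.81, [0.559, 0.125, 0.084]), (0.67, [0.553, -0.038, 0.096])]
dark blob [326 240  29  27 597] [[0.5624 0.1272 0.094 ]]
```

```bash
python3 -m pendant '[[[33,-35,0,-4,85],[33,-35,0,-4,85],[33,-35,0,-4,85],[33,-35,0,-4,85],[33,-35,0,-4,85],[33,-35,0,-4,85],[33,-35,0,-4,85],[33,-35,0,-4,85]]]'; python3 -m pendant '[[[33,-36,0,-4,85],[33,-36,0,-4,85],[33,-36,0,-4,85],[30,-36,0,-4,85],[0,0,0,0,85],[0,0,0,0,85]]]'
python3 - <<'E'
from h import *
st()
a=look('top');b=look('scene','s2.png')
for n,c in (('top',a),('scene',b)):
    p=pix(c,[[.56,.126,.11]])[0].astype(int);print(p)
    for t in('dial_grip','key_top'):
        print(t,[(round(d['confidence'],2),world(c,d['at']).round(3).tolist()) for d in spotter.tip_of(n,t)])
def crop(c):
    p=pix(c,[[.56,.126,.13]])[0].astype(int);return cv2.resize(c['img'][p[1]-40:p[1]+40,p[0]-40:p[0]+40,::-1],(400,400),interpolation=3)
cv2.imwrite('pics/z2.png',(np.hstack([crop(a),crop(b)])/255.)**.5*255)
E
```

```text
time_s: 2.2
eef_pos: [0.4321, 0.269, 0.2315]
eef_rot: [0.0, 0.415, 0.91, 0.0]
wrist_force: [0.2, 0.5, 1.1]
opening: 0.996
time_s: 2.95
eef_pos: [0.5597, 0.1263, 0.231]
eef_rot: [-0.0, 0.537, 0.844, -0.0]
wrist_force: [-0.1, -0.6, -0.0]
opening: 0.992
2.95 [0.5597 0.1263 0.231 ] yaw [ 0.906  0.424 -0.001] F [-0.1  -0.61 -0.02] T [-0.035  0.022 -0.   ] op 0.992067226252638 q [ 0.015  0.179  1.61   0.     1.354 -0.423]
[265 161]
dial_grip [(0.63, [0.557, 0.125, 0.12])]
key_top [(0.68, [0.558, -0.037, 0.096])]
[340 248]
dial_grip [(0.59, [0.564, 0.126, 0.112])]
key_top [(0.66, [0.555, -0.038, 0.096])][ WARN:0@5.207] global loadsave.cpp:1063 imwrite_ Unsupported depth image for selected encoder is fallbacked to CV_8U.
```

View pics/z2.png

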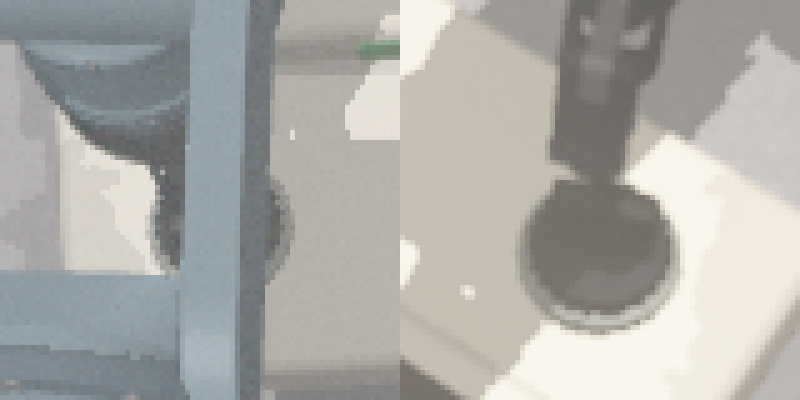

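The gripper hangs straight over the knob in both views, so the aim holds. I'll go down and close.

```bash
python3 -m pendant '[[[0,0,-30,0,60],[0,0,-30,0,60],[0,0,-30,0,50],[0,0,-20,0,45],[0,0,-10,0,45],[0,0,-9,0,45],[0,0,0,0,45]]]'; python3 -m pendant '[[[0,0,0,0,30],[0,0,0,0,24],[0,0,0,0,18],[0,0,0,0,14]]]';python3 - <<'E'
from h import *
st()
E
```

```text
time_s: 4.12
eef_pos: [0.5599, 0.1263, 0.1022]
eef_rot: [-0.0, 0.536, 0.844, -0.0]
wrist_force: [-0.3, 0.4, 0.8]
opening: 0.521
time_s: 4.62
eef_pos: [0.559, 0.1257, 0.1026]
eef_rot: [-0.001, 0.536, 0.844, -0.001]
wrist_force: [-5.7, -2.2, 5.8]
opening: 0.165
4.625 [0.559  0.1257 0.1026] yaw [ 0.905  0.425 -0.003] F [-5.66 -2.24  5.79] T [-0.468  0.962  0.134] op 0.1650328666657184 q [ 1.500e-02  3.250e-01  1.710e+00 -1.000e-03  1.109e+00 -4.230e-01]
```

```bash
python3 -m pendant '[[[0,0,0,0,6],[0,0,0,0,2],[0,0,0,0,2],[0,0,0,0,2]]]';python3 - <<'E'
from h import *
st()
E
```

```text
time_s: 5.12
eef_pos: [0.5589, 0.1256, 0.1027]
eef_rot: [-0.001, 0.536, 0.844, -0.001]
wrist_force: [-6.7, -3.1, 6.3]
opening: 0.153
5.125 [0.5589 0.1256 0.1027] yaw [ 0.905  0.425 -0.003] F [-6.73 -3.09  6.3 ] T [-0.439  1.106  0.142] op 0.15343765444684418 q [ 1.500e-02  3.250e-01  1.710e+00 -1.000e-03  1.109e+00 -4.230e-01]
```

```bash
python3 -m pendant '[[[-1,-0.5,1,0,2],[0,0,0,0,2],[0,0,0,-3,2],[0,0,0,0,2]]]';python3 - <<'E'
from h import *
st()
E
python3 -m pendant '[[[0,0,0,-3,2],[0,0,0,0,2]]]';python3 - <<'E'
from h import *
st()
E
```

```text
time_s: 5.62
eef_pos: [0.5587, 0.1256, 0.1028]
eef_rot: [-0.0, 0.558, 0.83, -0.0]
wrist_force: [0.1, -1.9, -4.1]
opening: 0.153
5.625 [0.5587 0.1256 0.1028] yaw [ 0.926  0.377 -0.001] F [ 0.11 -1.87 -4.11] T [-0.291  0.003  0.077] op 0.15281898236314018 q [ 0.014  0.323  1.713 -0.     1.107 -0.372]
time_s: 5.88
eef_pos: [0.5587, 0.1256, 0.1029]
eef_rot: [-0.0, 0.579, 0.815, -0.0]
wrist_force: [-0.7, -2.5, -4.9]
opening: 0.153
5.875 [0.5587 0.1256 0.1029] yaw [ 0.945  0.328 -0.001] F [-0.68 -2.46 -4.86] T [-0.317  0.052 -0.018] op 0.15283448688708737 q [ 0.014  0.323  1.713 -0.     1.107 -0.321]
```

```bash
cat > s.py <<'E'
from h import *
s=monitor.get_obs();y=rot(s['eef_rot']).as_matrix()[:,1]
print('t %.2f'%s['time_s'],np.round(s['eef_pos'],4),'yaw %.2f'%np.degrees(np.arctan2(y[1],y[0])),'F',np.round(s['wrist_force'],1),'T',np.round(s['torque'],3),'op %.3f'%s['opening'])
E
p(){ python3 s.py; }
python3 -m pendant '[[[0,0,-0.5,-4,2],[0,0,0,0,2]]]'>/dev/null;p
python3 -m pendant '[[[0,0,0,-4,2],[0,0,0,0,2]]]'>/dev/null;p
python3 -m pendant '[[[0,0,0,-4,2],[0,0,0,0,2]]]'>/dev/null;p
python3 -m pendant '[[[0,0,0,-4,2],[0,0,0,0,2]]]'>/dev/null;p
python3 -m pendant '[[[0,0,0,-4,2],[0,0,0,0,2]]]'>/dev/null;p
python3 -m pendant '[[[0,0,0,-4,2],[0,0,0,0,2]]]'>/dev/null;p
```

```text
t 6.12 [0.5587 0.1256 0.1028] yaw 15.21 F [-3.  -3.1  1. ] T [-0.44   0.511 -0.047] op 0.156
t 6.38 [0.5586 0.1256 0.1028] yaw 11.24 F [-3.8 -1.6  1. ] T [-0.497  0.685 -0.13 ] op 0.156
t 6.62 [0.5586 0.1255 0.1028] yaw 7.26 F [-4.7 -2.3  3. ] T [-0.458  0.735 -0.058] op 0.149
t 6.88 [0.5585 0.1256 0.1028] yaw 3.28 F [-4.4 -2.7  0.7] T [-0.433  0.772  0.035] op 0.152
t 7.12 [0.5585 0.1256 0.1028] yaw -0.73 F [-4.5 -3.2  2.2] T [-0.512  0.83   0.041] op 0.153
t 7.38 [0.5585 0.1255 0.1028] yaw -4.74 F [-4.1 -3.2  1.7] T [-0.428  0.922 -0.097] op 0.150
```

```bash
p(){ python3 s.py; }
python3 -m pendant '[[[-0.6,-0.4,0,-4,2],[0,0,0,0,2]]]'>/dev/null;p
python3 -m pendant '[[[0,0,0,-4,2],[0,0,0,0,2]]]'>/dev/null;p
python3 -m pendant '[[[0,0,0,-2,2],[0,0,0,0,2]]]'>/dev/null;p
python3 -m pendant '[[[0,0,0,-2,2],[0,0,0,0,2]]]'>/dev/null;p
python3 -m pendant '[[[0,0,0,-2,2],[0,0,0,0,2]]]'>/dev/null;p
```

```text
t 7.62 [0.5583 0.1255 0.1028] yaw -8.73 F [-2.9 -1.   0.4] T [-0.221  0.522 -0.108] op 0.150
t 7.88 [0.5583 0.1255 0.1028] yaw -12.72 F [-4.3 -0.1  0. ] T [-0.115  0.649 -0.09 ] op 0.152
t 8.12 [0.5583 0.1255 0.1028] yaw -14.83 F [-4.1 -0.9 -0.5] T [-0.     0.687  0.132] op 0.151
t 8.38 [0.5583 0.1255 0.1028] yaw -16.90 F [-4.8 -0.1  0.1] T [0.1   0.78  0.192] op 0.152
t 8.62 [0.5582 0.1255 0.1028] yaw -18.93 F [-5.6  0.7  1.5] T [0.165 0.922 0.217] op 0.153
```

```bash
p(){ python3 s.py; }
python3 -m pendant '[[[-0.7,0,0,-1.5,2],[0,0,0,0,2]]]'>/dev/null;p
python3 -m pendant '[[[0,0,0,-1,2],[0,0,0,0,2]]]'>/dev/null;p
```

```text
t 8.88 [0.5581 0.1255 0.1028] yaw -20.43 F [-1.8  1.9 -2.2] T [0.344 0.337 0.301] op 0.151
t 9.12 [0.5581 0.1255 0.1028] yaw -21.41 F [-1.3  2.4 -3.7] T [0.442 0.123 0.296] op 0.153
```

```bash
p(){ python3 s.py; }
python3 -m pendant '[[[-0.2,-0.3,-0.5,-1,2],[0,0,0,0,2]]]'>/dev/null;p;p
python3 -m pendant '[[[0,0,0,-1,2],[0,0,0,0,2]]]'>/dev/null;p;p
```

```text
t 9.38 [0.5581 0.1254 0.1028] yaw -22.41 F [-0.9  4.9  0.3] T [0.866 0.137 0.357] op 0.157
t 9.38 [0.5581 0.1254 0.1028] yaw -22.41 F [-0.9  4.9  0.3] T [0.866 0.137 0.357] op 0.157
t 9.62 [0.5581 0.1254 0.1028] yaw -23.42 F [-0.4  4.8  1.3] T [0.886 0.178 0.367] op 0.155
t 9.62 [0.5581 0.1254 0.1028] yaw -23.42 F [-0.4  4.8  1.3] T [0.886 0.178 0.367] op 0.155
```

Torque climbs steadily to 0.37 N m, well past the detent's peak, so the knob is against the stop (contact starts at yaw about -15). I'll hold briefly, then turn back about 80° from the stop's notch (target yaw about 65) and count clicks.

```bash
p(){ python3 s.py; }
python3 -m pendant '[[[0,0.4,0,0,2],[0,0,0,0,2]]]'>/dev/null;p
python3 -m pendant '[[[0,0.2,0,4,2],[0,0,0,4,2]]]'>/dev/null;p
python3 -m pendant '[[[0,0,0,2,2],[0,0,0,2,2]]]'>/dev/null;p
python3 -m pendant '[[[0.2,0,0,2,2],[0,0,0,2,2]]]'>/dev/null;p
python3 -m pendant '[[[0.2,0,0,2,2],[0,0,0,2,2]]]'>/dev/null;p
python3 -m pendant '[[[0.2,0,0,2,2],[0,0,0,2,2]]]'>/dev/null;p
python3 -m pendant '[[[0.2,0,0,2,2],[0,0,0,2,2]]]'>/dev/null;p
python3 -m pendant '[[[0.2,0,0,2,2],[0,0,0,2,2]]]'>/dev/null;p
```

```text
t 9.88 [0.558  0.1254 0.1027] yaw -23.40 F [0.6 3.9 3.1] T [0.685 0.166 0.362] op 0.150
t 10.12 [0.5582 0.1254 0.1028] yaw -15.30 F [-0.3  3.7  2.9] T [0.575 0.07  0.097] op 0.156
t 10.38 [0.5582 0.1254 0.1028] yaw -11.37 F [0.8 3.1 3.2] T [ 0.495 -0.11  -0.14 ] op 0.151
t 10.62 [0.5583 0.1254 0.1028] yaw -7.30 F [1.6 3.3 4.9] T [ 0.419 -0.114 -0.088] op 0.151
t 10.88 [0.5584 0.1254 0.1028] yaw -3.29 F [-0.5  1.5  5.1] T [0.405 0.047 0.01 ] op 0.150
t 11.12 [0.5585 0.1254 0.1028] yaw 0.72 F [-0.5  1.7  6.5] T [ 0.364  0.108 -0.006] op 0.156
t 11.38 [0.5585 0.1254 0.1027] yaw 4.73 F [-0.8  2.7  6.7] T [0.418 0.233 0.068] op 0.155
t 11.62 [0.5585 0.1254 0.1027] yaw 8.71 F [-0.9  2.2  6.9] T [ 0.361  0.308 -0.139] op 0.149
```

```bash
p(){ python3 s.py; }
python3 -m pendant '[[[0,0.2,0.6,2,2],[0,0,0,2,2]]]'>/dev/null;p
python3 -m pendant '[[[0,0.2,0,2,2],[0,0,0,2,2]]]'>/dev/null;p
python3 -m pendant '[[[0,0,0,2,2],[0,0,0,2,2]]]'>/dev/null;p
python3 -m pendant '[[[0,0,0,2,2],[0,0,0,2,2]]]'>/dev/null;p
python3 -m pendant '[[[0,0,0,2,2],[0,0,0,2,2]]]'>/dev/null;p
python3 -m pendant '[[[0,0,0,2,2],[0,0,0,2,2]]]'>/dev/null;p
python3 -m pendant '[[[0,0,0,2,2],[0,0,0,2,2]]]'>/dev/null;p
python3 -m pendant '[[[0,0,0,2,2],[0,0,0,2,2]]]'>/dev/null;p
```

```text
t 11.88 [0.5586 0.1255 0.1028] yaw 12.72 F [-0.4  0.3  2.2] T [ 0.127 -0.084 -0.073] op 0.154
t 12.12 [0.5586 0.1255 0.1028] yaw 16.74 F [ 0.3 -1.5  0.6] T [-0.274 -0.166 -0.019] op 0.157
t 12.38 [0.5587 0.1256 0.1028] yaw 20.74 F [ 1.4 -2.5  0.9] T [-0.482 -0.29  -0.03 ] op 0.149
t 12.62 [0.5587 0.1256 0.1028] yaw 24.75 F [ 2.2 -4.3 -0.7] T [-0.716 -0.399  0.049] op 0.155
t 12.88 [0.5587 0.1257 0.1028] yaw 28.72 F [ 2.8 -4.5  0.1] T [-0.77  -0.443 -0.116] op 0.152
t 13.12 [0.5587 0.1257 0.1028] yaw 32.72 F [ 2.6 -4.5 -0.6] T [-0.757 -0.469 -0.122] op 0.155
t 13.38 [0.5588 0.1257 0.1028] yaw 36.73 F [ 3.6 -3.9 -0. ] T [-0.738 -0.483 -0.014] op 0.157
t 13.62 [0.5589 0.1258 0.1028] yaw 40.74 F [ 2.3 -4.1 -2.2] T [-0.682 -0.519  0.018] op 0.154
```

```bash
p(){ python3 s.py; }
python3 -m pendant '[[[0.3,-0.4,0,2,2],[0,0,0,2,2]]]'>/dev/null;p
python3 -m pendant '[[[0,0,0,2,2],[0,0,0,2,2]]]'>/dev/null;p
python3 -m pendant '[[[0,0,0,2,2],[0,0,0,2,2]]]'>/dev/null;p
python3 -m pendant '[[[0,0,0,2,2],[0,0,0,2,2]]]'>/dev/null;p
python3 -m pendant '[[[0,0,0,2,2],[0,0,0,2,2]]]'>/dev/null;p
python3 -m pendant '[[[0,0,0,2,2],[0,0,0,2,2]]]'>/dev/null;p
python3 -m pendant '[[[0,0,0,1,2],[0,0,0,0,2]]]'>/dev/null;p
```

```text
t 13.88 [0.5589 0.1257 0.1028] yaw 44.75 F [ 3.6 -2.6 -1.1] T [-0.374 -0.488  0.048] op 0.150
t 14.12 [0.5589 0.1258 0.1028] yaw 48.73 F [ 3.1 -1.3 -1.8] T [-0.316 -0.656 -0.174] op 0.155
t 14.38 [0.559  0.1258 0.1028] yaw 52.74 F [ 4.6 -1.2 -1.8] T [-0.129 -0.701 -0.111] op 0.151
t 14.62 [0.559  0.1258 0.1029] yaw 56.75 F [ 4.8 -0.5 -3.7] T [-0.075 -0.836 -0.043] op 0.153
t 14.88 [0.559  0.1258 0.1028] yaw 60.75 F [ 5.4  0.6 -4. ] T [ 0.014 -0.939 -0.017] op 0.155
t 15.12 [0.559  0.1259 0.1028] yaw 64.76 F [ 5.2 -0.2 -4.6] T [ 0.105 -0.892  0.115] op 0.152
t 15.38 [0.559  0.1259 0.1028] yaw 65.71 F [ 6.4  0.7 -3.8] T [ 0.064 -0.926  0.112] op 0.154
```

```bash
p(){ python3 s.py; }
python3 -m pendant '[[[0.8,0,-0.5,0.5,2],[0,0,0,0,2],[0,0,0,0,2]]]'>/dev/null;p
python3 -m pendant '[[[0,0,0,0,20],[0,0,0,0,40],[0,0,0,0,50],[0,0,0,0,50],[0,0,0,0,50]]]'>/dev/null;p
python3 -m pendant '[[[0,0,15,0,50],[0,0,20,0,50],[0,0,30,0,50],[0,0,40,0,50],[0,0,25,0,50]]]'>/dev/null;p
python3 - <<'E'
from h import *
def crop(c):
    p=pix(c,[[.56,.126,.12]])[0].astype(int);return cv2.resize(c['img'][p[1]-25:p[1]+25,p[0]-25:p[0]+25,::-1],(400,400),interpolation=3)
cv2.imwrite('pics/z3.png',((np.hstack([crop(look('top')),crop(look('scene'))])/255.)**.45*255).astype('uint8'))
E
```

```text
t 15.75 [0.5592 0.1259 0.1027] yaw 66.14 F [-1.4  0.2  5.7] T [0.126 0.354 0.028] op 0.155
t 16.38 [0.5596 0.1256 0.1023] yaw 66.11 F [ 0.5 -0.9  0.1] T [-0.007 -0.015  0.005] op 0.586
t 17.00 [0.5606 0.1257 0.236 ] yaw 66.11 F [0.1 0.3 0. ] T [0.032 0.016 0.009] op 0.584
```

View pics/z3.png

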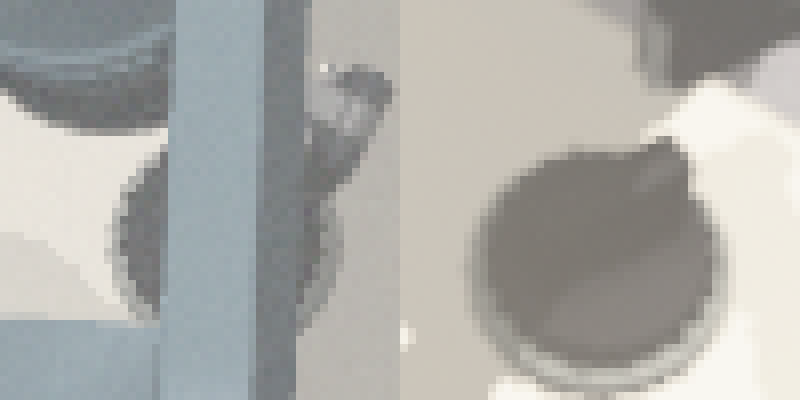

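The bar has turned the expected way: its end shows at scene crop (660,150), and no torque was left on release. Now I'll move over the key and check the bar's angle before pressing.

```bash
p(){ python3 s.py; }
python3 -m pendant '[[[-1,-33,0,0,0],[-1,-33,0,0,0],[-1,-33,0,0,0],[-1,-33,0,0,0],[-1,-31,0,0,0],[0,0,-60,0,0],[0,0,-35,0,0],[0,0,0,0,0]]]'>/dev/null;p
python3 - <<'E'
from h import *
def crop(c,P,h):
    p=pix(c,[P])[0].astype(int);return cv2.resize(c['img'][p[1]-h:p[1]+h,p[0]-h:p[0]+h,::-1],(400,400),interpolation=3)
a=look('top');b=look('scene')
for n,c in(('top',a),('scene',b)):
  for t in('key_top','dial_grip'):
    for d in spotter.tip_of(n,t):print(n,t,round(d['confidence'],2),world(c,d['at']).round(3))
cv2.imwrite('pics/z4.png',((np.hstack([crop(b,[.56,.126,.12],25),crop(b,[.556,-.037,.11],40)])/255.)**.45*255).astype('uint8'))
c=b
# expected bar top corner pixels for bar angle 156
for ang in(136,156,176):
    r=np.radians(ang);u=np.array([np.cos(r),np.sin(r),0]);v=np.array([-u[1],u[0],0]);o=np.array([.5595,.126,.132])
    q=pix(c,[o+s*.023*u+k*.007*v for s,k in((1,1),(1,-1),(-1,-1),(-1,1))]);p=pix(c,[[.56,.126,.12]])[0].astype(int)
    print(ang,((q-p+25)*8).round().tolist())
E
```

```text
t 18.10 [ 0.5517 -0.0367  0.1338] yaw 66.09 F [0.4 0.3 0. ] T [-0.01  -0.035  0.047] op 0.003
top key_top 0.45 [ 0.558 -0.039  0.096]
top dial_grip 0.78 [0.559 0.128 0.117]
scene key_top 0.41 [ 0.56  -0.035  0.097]
scene dial_grip 0.79 [0.562 0.123 0.112]
scene dial_grip 0.44 [0.338 0.314 0.   ]
scene dial_grip 0.4 [0.508 0.36  0.001]
136 [[288.0, 148.0], [297.0, 195.0], [120.0, 214.0], [113.0, 165.0]]
156 [[269.0, 124.0], [296.0, 167.0], [139.0, 238.0], [113.0, 194.0]]
176 [[243.0, 107.0], [283.0, 140.0], [165.0, 255.0], [125.0, 222.0]]
```

View pics/z4.png

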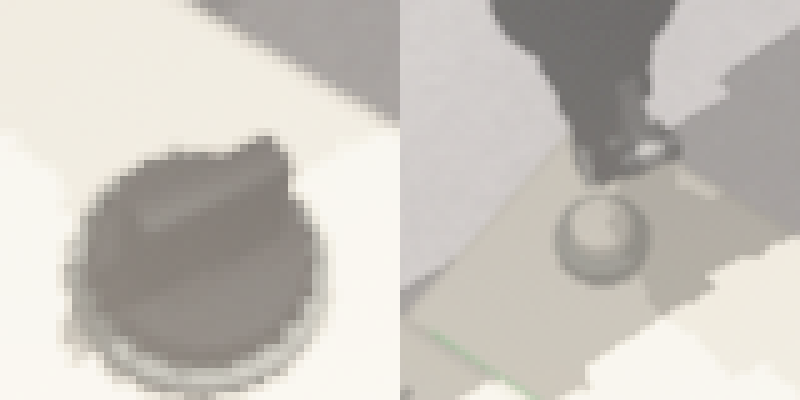

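The bar's top edge runs from (140,205) to (268,140) in the crop. That fits the 156° projection, not 136° or 176°, so the knob rests in the fourth click. The key cap is at crop (600,225), just ahead of the tip, so I'll shift +5 mm in x and press.

```bash
p(){ python3 s.py; }
python3 -m pendant '[[[5,0,-20,0,0],[0,0,-10,0,0],[0,0,-5,0,0],[0,0,0,0,0]]]'>/dev/null;p
python3 -m pendant '[[[0,0,-2,0,0],[0,0,0,0,0]]]'>/dev/null;p
python3 -m pendant '[[[0,0,-2,0,0],[0,0,0,0,0]]]'>/dev/null;p
python3 -m pendant '[[[0,0,-2,0,0],[0,0,0,0,0]]]'>/dev/null;p
python3 -m pendant '[[[0,0,-2,0,0],[0,0,0,0,0]]]'>/dev/null;p
```

```text
t 18.90 [ 0.5591 -0.0373  0.1016] yaw 66.11 F [-0.7  0.2 -0.1] T [0.012 0.024 0.03 ] op -0.000
t 19.15 [ 0.5598 -0.0374  0.1006] yaw 66.11 F [ 0.3 -0.2  0.3] T [-0.077 -0.041  0.054] op -0.004
t 19.40 [ 0.5596 -0.0374  0.0984] yaw 66.11 F [ 0.8 -0.3  0.5] T [-0.018  0.049 -0.056] op -0.005
t 19.65 [ 0.5598 -0.0374  0.0965] yaw 66.11 F [ 0.  -0.4  1.5] T [ 0.032 -0.018  0.107] op 0.002
t 19.90 [ 0.5599 -0.0374  0.0945] yaw 66.11 F [-0.8  0.6  2.1] T [ 0.011  0.024 -0.022] op 0.002
```

```bash
p(){ python3 s.py; }
python3 -m pendant '[[[0,0,-2,0,0],[0,0,0,0,0]]]'>/dev/null;p
python3 -m pendant '[[[0,0,-2,0,0],[0,0,0,0,0]]]'>/dev/null;p
python3 -m pendant '[[[0,0,-1.5,0,0],[0,0,0,0,0]]]'>/dev/null;p
```

```text
t 20.15 [ 0.5599 -0.0375  0.0925] yaw 66.11 F [-0.6  0.2  3.8] T [ 0.037 -0.017 -0.023] op -0.001
t 20.40 [ 0.5599 -0.0375  0.091 ] yaw 66.11 F [-2.8  0.6  8.2] T [0.07  0.361 0.014] op -0.003
t 20.65 [ 0.56   -0.0375  0.0908] yaw 66.13 F [-6.6  1.2 17.9] T [ 0.225  1.217 -0.015] op -0.002
```

The key bottoms at z≈0.0908 with 18 N. To rule out the tip resting on the housing, I'll press again 3 mm nearer the key's estimated centre and compare the bottom height.

```bash
p(){ python3 s.py; }
python3 -m pendant '[[[0,0,15,0,0],[-3,0,0,0,0],[0,0,0,0,0]]]'>/dev/null;p
python3 -m pendant '[[[0,0,-5,0,0],[0,0,-3,0,0],[0,0,0,0,0]]]'>/dev/null;p
python3 -m pendant '[[[0,0,-2,0,0],[0,0,0,0,0]]]'>/dev/null;p
python3 -m pendant '[[[0,0,-3,0,0],[0,0,0,0,0]]]'>/dev/null;p
python3 -m pendant '[[[0,0,-2,0,0],[0,0,0,0,0],[0,0,0,0,0]]]'>/dev/null;p
python3 -m pendant '[[[0,0,-0.5,0,0],[0,0,0,0,0],[0,0,0,0,0]]]'>/dev/null;p
python3 - <<'E'
from h import *
c=look('scene');p=pix(c,[[.556,-.037,.1]])[0].astype(int)
cv2.imwrite('pics/z5.png',((cv2.resize(c['img'][p[1]-25:p[1]+25,p[0]-25:p[0]+25,::-1],(400,400),interpolation=3)/255.)**.45*255).astype('uint8'))
E
```

```text
t 21.02 [ 0.5558 -0.0372  0.1031] yaw 66.10 F [-0.1 -1.6  0.4] T [-0.019  0.011 -0.021] op 0.002
t 21.40 [ 0.5562 -0.0373  0.0953] yaw 66.11 F [-2.2  0.6  2.8] T [0.042 0.28  0.063] op -0.001
t 21.65 [ 0.5565 -0.0373  0.0938] yaw 66.11 F [-3.   0.4  3.1] T [0.1   0.361 0.013] op -0.003
t 21.90 [ 0.5567 -0.0374  0.0911] yaw 66.12 F [-3.   0.5  4.7] T [0.141 0.467 0.002] op -0.005
t 22.27 [ 0.5568 -0.0374  0.0908] yaw 66.13 F [-7.8  1.3 19.4] T [0.303 1.498 0.023] op 0.003
t 22.65 [ 0.5569 -0.0374  0.0907] yaw 66.13 F [-10.1   2.3  21.4] T [0.395 1.799 0.016] op 0.001
```

View pics/z5.png

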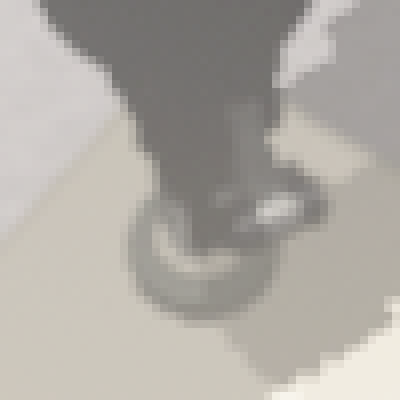

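Both presses bottom at the same height (0.0908 and 0.0907). The key was already pushing back at 0.0965, so it travelled at least 5.7 mm, and the spring force was 4.7 N just before the hard stop, matching "fully down". Now I'll lift away and check.

```bash
python3 -m pendant '[[[0,0,10,0,0],[0,0,30,0,0],[0,0,40,0,0],[0,0,40,0,0],[-50,0,0,0,0],[-50,0,0,0,0],[0,0,0,0,0],[0,0,0,0,0]]]'>/dev/null;python3 s.py
python3 - <<'E'
from h import *
def crop(c,P,h):
    p=pix(c,[P])[0].astype(int);return cv2.resize(c['img'][p[1]-h:p[1]+h,p[0]-h:p[0]+h,::-1],(400,400),interpolation=3)
b=look('scene')
for t in('key_top','reagent','beaker','rack'):
    print(t,[(round(d['confidence'],2),world(b,d['at']).round(3).tolist()) for d in spotter.tip_of('scene',t)[:1]])
cv2.imwrite('pics/z6.png',((np.hstack([crop(b,[.56,.126,.12],25),crop(b,[.556,-.037,.1],25)])/255.)**.45*255).astype('uint8'))
E
```

```text
t 23.70 [ 0.4575 -0.0377  0.2088] yaw 66.09 F [-0.5 -0.8  0.5] T [ 0.048 -0.045 -0.032] op 0.002
key_top [(0.66, [0.556, -0.036, 0.095])]
reagent [(0.63, [0.51, 0.359, -0.006])]
beaker [(0.75, [0.336, 0.31, 0.001])]
rack [(0.69, [0.536, -0.366, -0.003])]
```

View pics/z6.png

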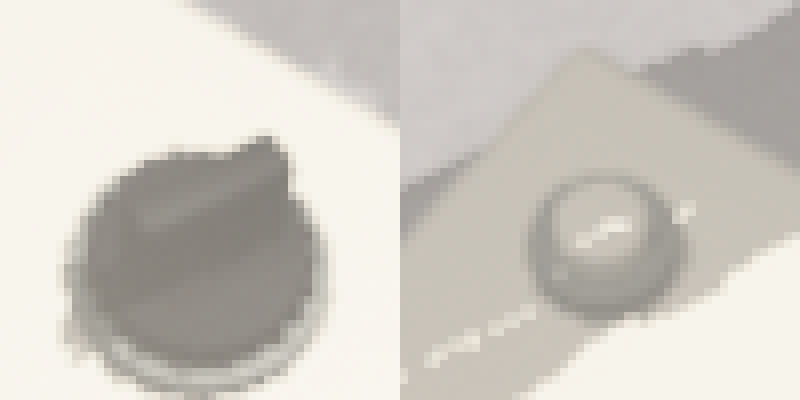

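The knob looks the same as before the press, the key cap is up again at (600,220), and the bystanders haven't moved. I'll hand in.

```bash
python3 -c "
from bench import order; print(order.hand_in())"
```

```text
the job is handed in; nothing more can be done
None
```

The slit dial is reset and stored, and the job was handed in at about 24 s of the 72 s allowed; the hand-in gives no verdict.

- **End stop:** I turned the knob clockwise about 40° to the stop and held it at roughly 0.37 N m. That figure is total wrist torque, including any detent torque, and is inside the firm-but-gentle range.
- **Four clicks back:** I turned it back, following the 20° click pattern in the torque, to the fourth notch and released it. Later pictures fit the bar at about 156°, where the fourth click should be, and not one click either side.
- **Key:** I pressed it to its hard bottom twice. The second press was 3 mm nearer its centre, to make sure the fingers weren't resting on the housing. Both bottomed at the same height (about 0.0908 m) after at least 5.7 mm of travel, with about 18 to 21 N at the bottom.
- **Last checks:** The key is up, the knob has not moved since before the press, and the gripper is clear with no meaningful force on it. The bottle, beaker and rack are within measurement noise of where they started.

No check failed. While I held the knob there were sideways forces of a few newtons from small centring errors, and I corrected them as I went.

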